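# Build the demo tower for the goggles game

## Task

Get the tower game ready: first fold the white height panel up off the building board so that it stands upright, then stack every red and green slat on the board's marked square as a log-cabin tower - the first two flat on the white stripes parallel to the hinge, each next pair crosswise on the pair below, all ends and outer sides about flush with the square; an odd last slat lies alone on top, crosswise, along either side of the square. Leave the panel upright and the other things on the table where they are.

Things in the scene. Friction and masses are not known exactly. Their poses are not given: they have to be found in the camera images.
- board: The fixed building board: a grey slab 170 x 265 x 18 mm lying on the table. Origin: on the table, straight below the centre of the building square. z up, x along the hinge, +y towards the hinge side. The slab spans x -85..85, y -75..190 mm.
- pad (a point): Centre of the building square on the board's upper face (18 mm above the table); axes as the board. The square is 120 x 120 mm; along its two sides parallel to the hinge (along x) run white stripes 24 mm wide, centred at y +48 and -48 mm from here: the two lowest slats lie on them.
- panel (a joint): Angle (rad) of the white height panel about its stiff hinge: 0 folded flat over half the building square, growing as it is raised, 1.57 upright, stop at 2.4 (leaning back, should more room be wanted for a while). Starts at 0 to 0.35. The hinge (friction 0.35 N m) holds the panel wherever it is left. Panel 160 mm wide (along x), 8 mm thick, reaching 155 mm from the hinge axis.
- hinge (a point): Middle of the hinge axis: on the board at x 0, y +172 mm, 25 mm above the table; axes as the board. The axis runs along x.
- bar (a point): Middle of the panel's red bow handle: a round bar 100 mm long, 10 mm thick, parallel to the hinge, beyond the panel's free edge, with room on both sides. Gripped from above across its thickness it can turn between the fingers as the panel swings. At panel angle t it lies, from the hinge, at y = -185 cos t + 30 sin t, z = 185 sin t + 30 cos t (mm, board axes). x along the bar; y, z turn with the panel.
- eraser: A bystander: blue and grey whiteboard eraser 105 x 48 x 30 mm, lying among the slats; origin under its centre. Leave it alone.
- goggles1: A bystander: black goggles with two round lenses, 122 (y) x 54 (x) x 36 mm, just beyond the board's far side; origin under the middle. Leave alone.
- goggles2: A bystander: the same kind of goggles beyond the slats on the left. Leave alone.
- goggles3: A bystander: the same kind of goggles, far side of the table. Leave alone.
- mug: A bystander: red mug 80 mm across, 80 mm tall, far side of the table; origin under its centre. Leave alone.
- tape: A bystander: yellow ring of tape 90 mm across, 25 mm tall, near the robot on its right; origin under its centre. Leave alone.
- slat1: A loose green wooden slat 120 x 24 x 16 mm, 21 to 42 g, lying flat on the table at the start (6 to 8 slats are present; colours do not matter). Origin at its centre (8 mm above what it lies on); x along its length, y across its width, z through its 16 mm thickness.
- slat2: A loose red wooden slat 120 x 24 x 16 mm, 21 to 42 g, lying flat on the table at the start (6 to 8 slats are present; colours do not matter). Origin at its centre (8 mm above what it lies on); x along its length, y across its width, z through its 16 mm thickness.
- slat3: A loose green wooden slat 120 x 24 x 16 mm, 21 to 42 g, lying flat on the table at the start (6 to 8 slats are present; colours do not matter). Origin at its centre (8 mm above what it lies on); x along its length, y across its width, z through its 16 mm thickness.
- slat4: A loose red wooden slat 120 x 24 x 16 mm, 21 to 42 g, lying flat on the table at the start (6 to 8 slats are present; colours do not matter). Origin at its centre (8 mm above what it lies on); x along its length, y across its width, z through its 16 mm thickness.
- slat5: A loose green wooden slat 120 x 24 x 16 mm, 21 to 42 g, lying flat on the table at the start (6 to 8 slats are present; colours do not matter). Origin at its centre (8 mm above what it lies on); x along its length, y across its width, z through its 16 mm thickness.
- slat6: A loose red wooden slat 120 x 24 x 16 mm, 21 to 42 g, lying flat on the table at the start (6 to 8 slats are present; colours do not matter). Origin at its centre (8 mm above what it lies on); x along its length, y across its width, z through its 16 mm thickness.
- slat7: A loose green wooden slat 120 x 24 x 16 mm, 21 to 42 g, lying flat on the table at the start (6 to 8 slats are present; colours do not matter). Origin at its centre (8 mm above what it lies on); x along its length, y across its width, z through its 16 mm thickness.
- slat8: A loose red wooden slat 120 x 24 x 16 mm, 21 to 42 g, lying flat on the table at the start (6 to 8 slats are present; colours do not matter). Origin at its centre (8 mm above what it lies on); x along its length, y across its width, z through its 16 mm thickness.
Things that resemble listed ones, but are neither listed nor needed, are in the scene too. Leave any pink or purple look-alike of the slat7 alone.

How it is judged:
By the outcome, as a careful person would: the job done as asked, in the order asked, and still so for the second after the job is handed in, with the robot touching nothing.
Of slat1, slat2, slat3, slat4, slat5, slat6, slat7, slat8 only 6 to 8 are there at a start; the rules pass over those that are not, and their reading is None.
At some moment in a run one of slat1, slat2, slat3, slat4, slat5, slat6, slat7, slat8 may be knocked a few centimetres aside while the robot is not near it.
Once in a run the grip may slacken for a moment while it holds something.
It also fails if it takes over 210 s, if anything falls off the work surface, if the arm or the gripper's body presses on something with over 40 N, if the wrist force passes 120 N, or if a joint passes its speed limit or range.

## Robot

A 6-joint arm with a two-finger parallel gripper is mounted at the origin on the work surface. World frame = base frame: x ahead of the robot, y to its left, z up, the work surface at z = 0. Lengths are in m, angles in rad, forces in N, time in s.
With the tool pointing down it reaches from about 0.375 to 0.975 m from the base axis. Payload 3.8 kg.
Tool frame: the origin (TCP) lies midway between the tips of the shut fingers; the grasp point (between the pads) lies 19 mm behind it; z points along the fingers, y is the line along which they close (so a half turn about z gives the same grasp; the last joint's range is limited). The gripper opens to 88 mm and grips with 3 to 60 N. Pads are 18 mm wide; open, the fingers measure 123 mm over their backs; the gripper's body (75 mm by 187 mm) begins 45 mm behind the grasp point.
Start: joints at [-1.22, 0.264, 1.604, -0, 1.274, -0.037], TCP at [0.255, -0.625, 0.239] pointing down, gripper open.
Joint ranges: [-2.63, 2.63], [-0.94, 2.18], [0.31, 2.57], [-1.31, 4.45], [0, 2.66], [-2.55, 2.55]. Speed limits (rad/s): [2.57, 2.57, 3.14, 3.14, 3.14, 3.14].

## Interface

Orientations are given as a unit quaternion [x, y, z, w].
In Python, from rig import env gives the robot as it stands. The module is installed in compiled form; this text tells all that it offers.
- The arm moves only by the tool play_rows, never from a script. Its argument "moves" is a list of rows, each a list of 7 numbers: the shift along the tool's x, y, z in m, then the turn, a rotation vector about the tool's x, y, z in degrees, then the opening, from -1 (shut) to 1 (fully open). In form: [[x, y, z, ax, ay, az, claw], ...]. A call has 1 to 10 rows; each row shifts and turns the commanded pose from where the row before left it, along the tool's axes as they then stand; what a row does not reach is not made up. A row lasts 1/8 s, in which the tool goes at most 62.5 mm and 10.7 degrees, less where a joint would pass 70% of its speed; a pose out of reach is approached as far as the arm can. A call is refused whole if a number of a shift passes 0.0625 or a number of a turn 10.7, either way. A call with a gripper value outside its range is refused whole. The fingers move at their own pace and stop on an object; the grip force is fixed at half the most. Time passes only in rows, so rows that do not move let the fingers close. It gives the time, the measured TCP pose, the force, the opening and the grip force at its end, in the units of the state.
- env.get_state(): the state, without advancing time (a new reading comes with each control period).
- env.snapshot(name): name is "side" or "top"; returns (picture, depth): 420x560x3 uint8, blue, green, red; 420x560 float32, m along the optical axis (not along the pixel's ray), 0 where there is no reading.
- env.camera_params(name): a dict with "camera_matrix" (3x3 intrinsics, pixels), "view" (4x4, takes a point from world to camera coordinates). Camera axes: x right, y down, z forward; pixel columns grow to the right and rows downward; lengths in m; the calibration is good to about 2 mm. A picture is of the moment at which its call begins. camera_params takes no time and is no camera call.
- env.finish_job(): hands the job in; it is judged then, once.
The state is a dict: "clock": time; "qpos": joint angles; "joint_velocities": joint speeds; "joint_torque": joint torques, N m; "position": TCP position; "eef_rot": TCP orientation; "force": force on the tool from outside, world axes, zero at the start; "wrist_torque": the same for the moment, N m; "width": opening from 0.0 (shut) to 1.0 (fully open); "grasp_force": force on a finger pad.
Only numpy, scipy, OpenCV 4.12 (cv2) and the standard library are available. Lean on these libraries where they do the work, as an engineer would, in place of code of your own. Each camera call takes 0.05 s, during which the arm holds its last target. There are 200 camera calls.

## Working session

There is one attempt and no reset: what is moved stays moved. The work goes in short steps, Python scripts to look and compute and a tool call to move; the robot and the scene stay as the last step left them, time stands still between calls to the robot, and variables do not carry over. Pictures are saved under pics/ and viewed, at most 14 in all, crops included, and the job is handed in when it is done.

Besides the shell and the picture viewer there is one more tool, called by a JSON object that holds its "op" and its "data". play_rows: Moves the arm, as the interface text tells. Its arguments: {"type":"object","properties":{"moves":{"type":"array"}},"required":["moves"]}

```bash
mkdir -p pics; ls
python3 - <<'E'
from rig import env
import cv2,numpy as np
for n in("top","side"):
    p,d=env.snapshot(n);cv2.imwrite(f"pics/{n}0.png",p);np.save(f"{n}0.npy",d)
    c=env.camera_params(n);print(n,np.round(c["camera_matrix"],1).tolist(),np.round(c["view"],3).tolist())
print(env.get_state())
E
```

```text
pics
top [[530.2, 0.0, 279.6], [0.0, 530.2, 215.0], [0.0, 0.0, 1.0]] [[0.02, -1.0, 0.009, 0.03], [-0.998, -0.021, -0.059, 0.551], [0.06, -0.008, -0.998, 1.693], [0.0, 0.0, 0.0, 1.0]]
side [[394.0, 0.0, 284.8], [0.0, 394.0, 208.9], [0.0, 0.0, 1.0]] [[0.999, -0.038, -0.014, -0.523], [-0.037, -0.695, -0.718, 0.104], [0.018, 0.718, -0.696, 1.074], [0.0, 0.0, 0.0, 1.0]]
{'clock': 0.1, 'qpos': array([-1.21989431e+00,  2.64657449e-01,  1.60519375e+00, -4.92409507e-05,
        1.27370127e+00, -3.68724959e-02]), 'joint_velocities': array([ 0.00130653, -0.00207342, -0.00288352, -0.00112579,  0.00052876,
       -0.00057931]), 'joint_torque': array([-8.37300995e-04, -5.03619790e+01, -3.58071899e+01,  7.31235906e-02,
        2.33803410e-02, -5.06009587e-05]), 'position': array([ 0.25502369, -0.62429807,  0.23754983]), 'eef_rot': array([ 9.81260810e-01,  1.92681765e-01, -1.76473234e-04, -9.64169378e-04]), 'force': array([ 0.19313052, -0.29229092,  0.18704784]), 'wrist_torque': array([ 0.00772351, -0.03369551, -0.00164939]), 'grasp_force': 0.0, 'width': 0.9986390584259277}
```

View pics/top0.png

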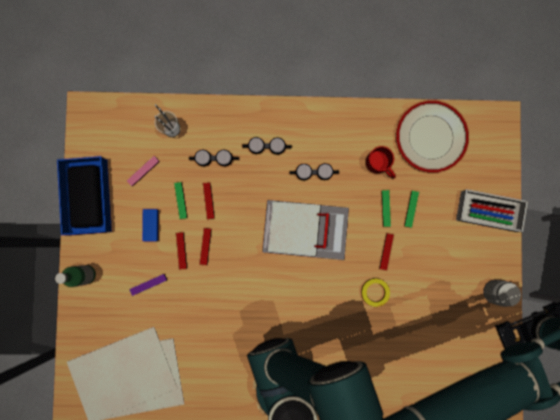

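View pics/side0.png

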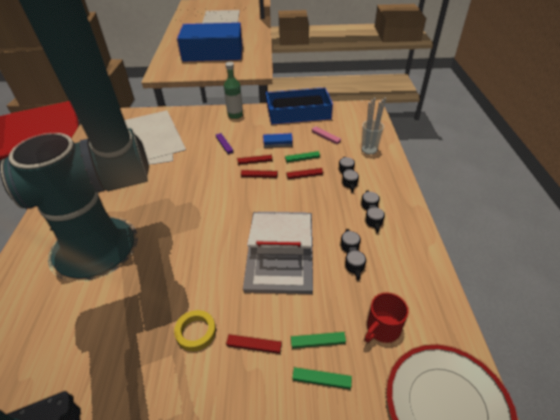

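```bash
cat > h.py <<'E'
from rig import env
import cv2,numpy as np
from scipy.spatial.transform import Rotation as R
def ray(n,uv,z):
    c=env.camera_params(n);V=c["view"];K=c["camera_matrix"]
    uv=np.atleast_2d(uv).astype(float);d=np.c_[uv,np.ones(len(uv))]@np.linalg.inv(K).T@V[:3,:3]
    o=-V[:3,:3].T@V[:3,3];return o+d*((z-o[2])/d[:,2])[:,None]
def cloud(n,d,uv):
    c=env.camera_params(n);V=c["view"];uv=np.asarray(uv)
    z=d[uv[:,1],uv[:,0]];p=np.c_[uv,np.ones(len(uv))]@np.linalg.inv(c["camera_matrix"]).T*z[:,None]
    return (p-V[:3,3])@V[:3,:3]
def masks(p):
    h=cv2.cvtColor(p,cv2.COLOR_BGR2HSV);H,S,V=cv2.split(h)
    return {"red":((H<6)|(H>174))&(S>150)&(V>60),"green":(H>45)&(H<80)&(S>120)&(V>50)}
def slats(n,p,z=.016,lo=100):
    out=[]
    for k,m in masks(p).items():
        for c in cv2.findContours(m.astype(np.uint8),0,1)[0]:
            if cv2.contourArea(c)<lo: continue
            w=ray(n,c[:,0],z)[:,:2]
            (x,y),(a,b),t=cv2.minAreaRect((w*1000).astype(np.float32))
            if a<b:a,b,t=b,a,t+90
            out.append((k,round(x),round(y),round(a),round(b),round((t+90)%180-90,1)))
    return out
def tcp():
    s=env.get_state();return s["position"],R.from_quat(s["eef_rot"])
def goto(xyz,yaw=None):
    "tool-frame shift and az turn so that tool y points along world yaw (deg, mod 180), tool down"
    p,r=tcp();print("tcp",p.round(4),"shift mm",(r.inv().apply(np.array(xyz)-p)*1000).round(1))
    if yaw is not None:
        ty=r.apply([0,1,0]);cur=np.degrees(np.arctan2(ty[1],ty[0]));d=(yaw-cur+90)%180-90
        print("yaw now",cur.round(1),"world turn",d.round(1),"az",-d.round(1))
E
python3 - <<'E'
from h import *
p=cv2.imread("pics/top0.png");d=np.load("top0.npy")
for s in slats("top",p):print(s)
print("side")
for s in slats("side",cv2.imread("pics/side0.png"),lo=60):print(s)
m=masks(p)["red"];m[:,:300]=0;m[:,335:]=0;m[:205]=0;m[:, :]&=np.arange(420)[:,None]<255
v,u=np.nonzero(m);c=cloud("top",d,np.c_[u,v]);print(np.c_[u,v,c.round(3)][::6])
q=cv2.resize(p[180:280,240:370],None,fx=6,fy=6,interpolation=2);cv2.imwrite("pics/b0.png",q)
E
```

```text
('red', 441, -305, 114, 21, -10.8)
('red', 430, 355, 114, 23, 7.0)
('red', 445, 278, 114, 22, -5.5)
('red', 587, -647, 138, 14, 80.4)
('red', 594, 272, 114, 21, 8.7)
('red', 729, -283, 100, 85, 3.8)
('red', 820, -450, 233, 231, -88.8)
('green', 580, -385, 117, 23, -11.4)
('green', 581, -302, 117, 23, 3.0)
('green', 592, 362, 117, 23, 10.5)
side
('red', 826, -401, 239, 147, -2.4)
('red', 444, -307, 116, 25, -10.9)
('red', 745, -261, 137, 82, 69.5)
('red', 449, 274, 113, 25, -3.2)
('red', 597, 268, 114, 28, 8.1)
('red', 436, 351, 111, 29, 6.6)
('red', -384, 610, 324, 268, -64.6)
('green', 583, -387, 114, 23, -11.1)
('green', 584, -304, 114, 23, 2.9)
('green', 597, 360, 112, 26, 12.1)
[[ 3.19e+02  2.14e+02  5.53e-01 -8.10e-02  7.90e-02]
 [ 3.25e+02  2.14e+02  5.51e-01 -9.70e-02  1.06e-01]
 [ 3.22e+02  2.15e+02  5.49e-01 -9.00e-02  8.90e-02]
 [ 3.28e+02  2.15e+02  5.48e-01 -1.06e-01  1.14e-01]
 [ 3.28e+02  2.17e+02  5.42e-01 -1.07e-01  1.06e-01]
 [ 3.28e+02  2.19e+02  5.37e-01 -1.07e-01  9.80e-02]
 [ 3.28e+02  2.21e+02  5.34e-01 -1.15e-01  2.30e-02]
 [ 3.25e+02  2.24e+02  5.21e-01 -9.80e-02  1.04e-01]
 [ 3.25e+02  2.26e+02  5.15e-01 -9.80e-02  1.01e-01]
 [ 3.25e+02  2.28e+02  5.08e-01 -9.70e-02  1.10e-01]
 [ 3.25e+02  2.30e+02  5.02e-01 -9.80e-02  1.08e-01]
 [ 3.25e+02  2.32e+02  4.96e-01 -9.80e-02  1.02e-01]
 [ 3.25e+02  2.34e+02  4.90e-01 -9.80e-02  1.03e-01]
 [ 3.25e+02  2.36e+02  4.84e-01 -9.80e-02  1.09e-01]
 [ 3.25e+02  2.38e+02  4.78e-01 -9.90e-02  9.80e-02]
 [ 3.25e+02  2.40e+02  4.72e-01 -9.80e-02  1.05e-01]
 [ 3.25e+02  2.42e+02  4.66e-01 -9.80e-02  1.09e-01]
 [ 3.24e+02  2.44e+02  4.60e-01 -9.50e-02  1.07e-01]
 [ 3.23e+02  2.45e+02  4.57e-01 -9.30e-02  1.02e-01]
 [ 3.19e+02  2.46e+02  4.53e-01 -8.20e-02  8.50e-02]
 [ 3.25e+02  2.46e+02  4.54e-01 -9.90e-02  1.03e-01]
 [ 3.22e+02  2.47e+02  4.50e-01 -9.00e-02  9.90e-02]]
```

View pics/b0.png

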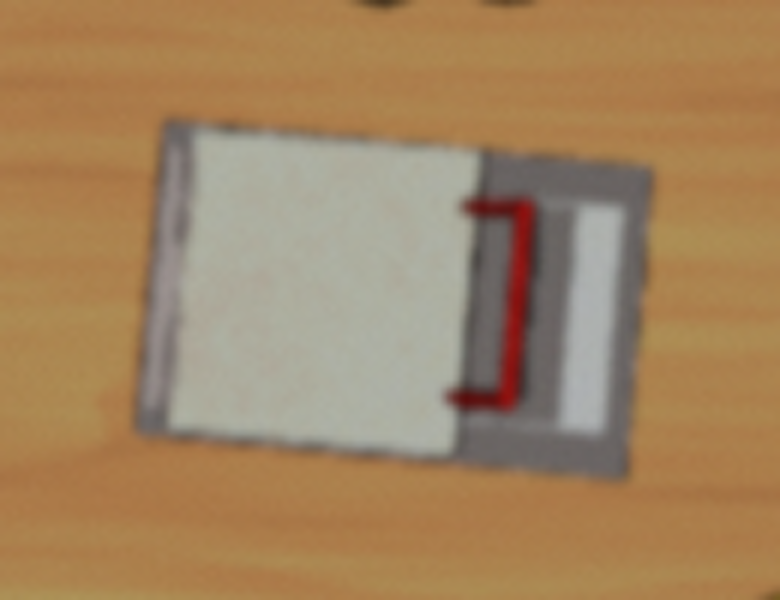

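Run:
```python
from h import *
f=lambda a:(np.array(a)+.5)/6-.5+np.array([240,180])
w=ray("top",f([(165,120),(653,167),(628,478),(138,432)]),.018)[:,:2];print(w.round(4))
c=np.array([[85,190],[85,-75],[-85,-75],[-85,190]])/1000
a=c-c.mean(0);b=w-w.mean(0)
th=np.arctan2((a[:,0]*b[:,1]-a[:,1]*b[:,0]).sum(),(a*b).sum())
Rm=np.array([[np.cos(th),-np.sin(th)],[np.sin(th),np.cos(th)]])
o=w.mean(0)-Rm@c.mean(0);print("th deg",np.degrees(th),"pad",o,"resid mm",((w-(c@Rm.T+o))*1000).round(1).tolist())
print("stripe",ray("top",f([(600,205),(625,205),(604,436),(580,436)]),.018)[:,:2].round(4))
bar=ray("top",f([(525,200),(509,410)]),.108)[:,:2];print("bar",bar.round(4),bar.mean(0))
bb=Rm.T@(bar.mean(0)-o);print("bar in board",bb)
for t in np.arange(0,.4,.05):print(round(t,2),-185*np.cos(t)+30*np.sin(t)+172,185*np.sin(t)+30*np.cos(t)+25)
goto([*bar.mean(0),.2],90+np.degrees(th))
```

```text
[[ 0.5997  0.0823]
 [ 0.5798 -0.1807]
 [ 0.4128 -0.1694]
 [ 0.432   0.0931]]
th deg -4.123491532737089 pad [ 0.5019361  -0.10099617] resid mm [[-0.7, -0.1], [-1.5, 1.3], [1.0, 0.3], [1.2, -1.5]]
stripe [[ 0.5587 -0.1524]
 [ 0.559  -0.1659]
 [ 0.4349 -0.1562]
 [ 0.4347 -0.1434]]
bar [[ 0.5547 -0.1033]
 [ 0.4478 -0.0967]] [ 0.50125959 -0.10000746]
bar in board [-0.00074585  0.0009375 ]
0.0 -13.0 55.0
0.05 -11.269423094948422 64.20865412692447
0.1 -9.080768077029916 73.31930703800398
0.15 -6.439505443959831 82.30918684569713
0.2 -3.352236976777874 91.15582353232358
0.25 0.1733207611664227 99.83710511340608
0.3 4.128355711603092 108.331332906116
0.35 8.502982346898449 116.61727576467987
tcp [ 0.255  -0.6243  0.2375] shift mm [ 426.2 -392.2   38.3]
yaw now -67.8 world turn -26.3 az 26.3
```

{"op": "play_rows", "data": {"moves": [[0.0426, -0.0392, 0, 0, 0, 0, -0.3], [0.0426, -0.0392, 0, 0, 0, 0, -0.3], [0.0426, -0.0392, 0, 0, 0, 0, -0.3], [0.0426, -0.0392, 0, 0, 0, 0, -0.3], [0.0426, -0.0392, 0, 0, 0, 0, -0.3], [0.0426, -0.0392, 0, 0, 0, 0, -0.3], [0.0426, -0.0392, 0, 0, 0, 0, -0.3], [0.0426, -0.0392, 0, 0, 0, 0, -0.3], [0.0426, -0.0392, 0, 0, 0, 0, -0.3], [0.0426, -0.0392, 0, 0, 0, 0, -0.3]]}}

```text
clock: 1.35
position: [0.5016, -0.099, 0.2385]
eef_rot: [0.981, 0.193, -0.0, 0.0]
force: [0.9, -0.7, -1.3]
width: 0.347
grasp_force: 0.0
```

{"op": "play_rows", "data": {"moves": [[0, 0, 0, 0, 0, 8.8, -0.3], [0, 0, 0.02, 0, 0, 8.8, -0.3], [0, 0, 0.02, 0, 0, 8.7, -0.3], [0, 0, 0, 0, 0, 0, -0.3]]}}

```text
clock: 1.85
position: [0.4996, -0.1003, 0.1965]
eef_rot: [0.999, -0.035, -0.002, -0.001]
force: [-0.4, 0.2, 0.2]
width: 0.35
grasp_force: 0.0
```

Run:
```python
from h import *
goto([.5012,-.100,.085],90-4.1)
```

```text
tcp [ 0.4996 -0.1003  0.1965] shift mm [  2.1  -0.3 111.5]
yaw now -94.0 world turn -0.1 az 0.1
```

{"op": "play_rows", "data": {"moves": [[0.001, 0, 0.037, 0, 0, 0, -0.3], [0.001, 0, 0.037, 0, 0, 0, -0.3], [0, 0, 0.036, 0, 0, 0, -0.3], [0, 0, 0, 0, 0, 0, -0.3], [0, 0, 0, 0, 0, 0, -1], [0, 0, 0, 0, 0, 0, -1], [0, 0, 0, 0, 0, 0, -1]]}}

```text
clock: 2.72
position: [0.5051, -0.1005, 0.0904]
eef_rot: [0.999, -0.036, 0.002, -0.001]
force: [2.6, 4.5, -1.3]
width: 0.101
grasp_force: 30.0
```

Run:
```python
import numpy as np
t=np.linspace(.28,1.575,14)
y=-185*np.cos(t)+30*np.sin(t);z=185*np.sin(t)+30*np.cos(t)
print(np.c_[-np.diff(y),-np.diff(z)].round(1).tolist())
```

```text
[[-8.8, -16.5], [-10.4, -15.5], [-11.9, -14.4], [-13.2, -13.1], [-14.5, -11.8], [-15.6, -10.3], [-16.5, -8.7], [-17.3, -7.0], [-17.9, -5.2], [-18.3, -3.4], [-18.6, -1.6], [-18.7, 0.3], [-18.5, 2.1]]
```

{"op": "play_rows", "data": {"moves": [[0, -0.0088, -0.0165, 0, 0, 0, -1], [0, -0.0104, -0.0155, 0, 0, 0, -1], [0, -0.0119, -0.0144, 0, 0, 0, -1], [0, -0.0132, -0.0131, 0, 0, 0, -1], [0, -0.0145, -0.0118, 0, 0, 0, -1], [0, -0.0156, -0.0103, 0, 0, 0, -1], [0, -0.0165, -0.0087, 0, 0, 0, -1], [0, -0.0173, -0.007, 0, 0, 0, -1]]}}

```text
clock: 3.72
position: [0.5131, 0.0042, 0.1915]
eef_rot: [0.999, -0.035, 0.003, 0.003]
force: [-2.2, -7.0, 11.5]
width: 0.102
grasp_force: 30.0
```

{"op": "play_rows", "data": {"moves": [[0, -0.0179, -0.0052, 0, 0, 0, -1], [0, -0.0183, -0.0034, 0, 0, 0, -1], [0, -0.0186, -0.0016, 0, 0, 0, -1], [0, -0.0187, 0.0003, 0, 0, 0, -1], [0, -0.0185, 0.0021, 0, 0, 0, -1], [0, 0, 0, 0, 0, 0, -1], [0, 0, 0, 0, 0, 0, -1]]}}

```text
clock: 4.6
position: [0.5203, 0.1004, 0.199]
eef_rot: [0.999, -0.035, 0.004, -0.001]
force: [0.3, 4.2, 12.0]
width: 0.099
grasp_force: 30.0
```

Run:
```python
from h import *
p,d=env.snapshot("side");cv2.imwrite("pics/s1.png",cv2.resize(p[120:320,180:400],None,fx=2.7,fy=2.7))
th=np.radians(-4.12);y=np.array([-np.sin(th),np.cos(th)]);o=np.array([.5019,-.101])
P,_=tcp();print(P,"board y mm",(P[:2]-o)@y*1000, "bar expected y 202 z 210 tcp z 191")
```

```text
[0.52032058 0.10034372 0.19898557] board y mm 202.14684026263444 bar expected y 202 z 210 tcp z 191
```

View pics/s1.png

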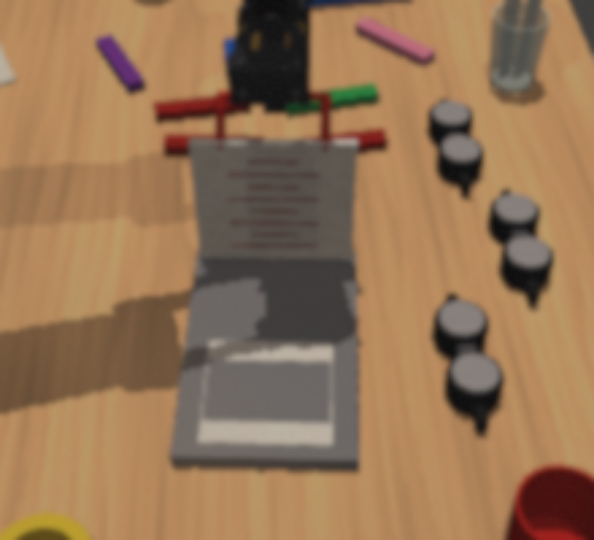

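{"op": "play_rows", "data": {"moves": [[0, 0, 0, 0, 0, 0, -0.4], [0, 0, 0, 0, 0, 0, -0.4], [0, 0, -0.03, 0, 0, 0, -0.4], [0, 0, -0.03, 0, 0, 0, 0.1], [0.015, -0.044, 0, 0, 0, -6, 0.1], [0.02, -0.042, 0, 0, 0, -6.7, 0.1], [0.02, -0.042, 0, 0, 0, 0, 0.1], [0.02, -0.042, 0, 0, 0, 0, 0.1], [0, 0, 0.05, 0, 0, 0, 0.1], [0, 0, 0, 0, 0, 0, 0.1]]}}

```text
clock: 5.9
position: [0.5774, 0.272, 0.1982]
eef_rot: [0.997, 0.076, -0.005, 0.002]
force: [-0.2, 0.7, -0.5]
width: 0.55
grasp_force: 0.0
```

Run:
```python
from h import *
p,d=env.snapshot("top");cv2.imwrite("pics/t2.png",p)
for s in slats("top",p):print(s)
cv2.imwrite("pics/t2c.png",cv2.resize(p[180:280,240:370],None,fx=6,fy=6,interpolation=2))
s,ds=env.snapshot("side");cv2.imwrite("pics/s2.png",s)
for q in slats("side",s,lo=60):print("side",q)
# panel face from side depth
th=np.radians(-4.12);Rm=np.array([[np.cos(th),-np.sin(th)],[np.sin(th),np.cos(th)]])
v,u=np.mgrid[175:212:3,255:308:4];c=cloud("side",ds,np.c_[u.ravel(),v.ravel()])
b=np.c_[(c[:,:2]-[.5019,-.101])@Rm,c[:,2]];b=b[(abs(b[:,1]-.172)<.03)&(b[:,2]>.05)]
k=np.polyfit(b[:,2],b[:,1],1);print("panel",len(b),b[:,1].mean(),"lean deg",np.degrees(np.arctan(k[0])))
goto([.594,.270,.003],98.7)
```

```text
('red', 441, -305, 114, 21, -10.8)
('red', 587, -647, 138, 14, 80.5)
('red', 730, -284, 100, 82, 3.8)
('red', 819, -450, 232, 230, -44.2)
('green', 342, 694, 52, 40, 6.9)
('green', 580, -385, 117, 23, -11.4)
('green', 581, -302, 117, 23, 3.0)
side ('red', 825, -401, 238, 147, -2.4)
side ('red', 444, -307, 116, 25, -11.2)
side ('red', 745, -261, 136, 82, 70.1)
side ('red', 486, 334, 214, 87, -3.2)
side ('red', -464, 570, 328, 89, -64.6)
side ('red', -301, 710, 196, 38, -66.3)
side ('green', 583, -387, 114, 23, -11.2)
side ('green', 584, -305, 114, 23, 3.1)
panel 166 0.1712113964126277 lean deg -0.24549151392173088
tcp [0.5805 0.2725 0.2033] shift mm [ 13.4   4.4 200.3]
yaw now -81.4 world turn 0.1 az -0.1
```

View pics/t2c.png

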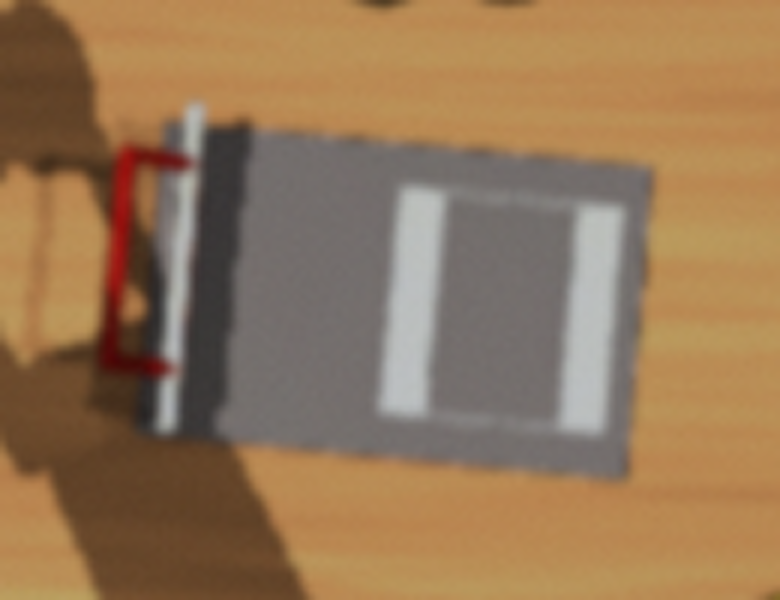

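{"op": "play_rows", "data": {"moves": [[0.015, 0.004, 0.03, 0, 0, 0, 0.1], [0, 0, 0.05, 0, 0, 0, 0.1], [0, 0, 0.05, 0, 0, 0, 0.1], [0, 0, 0.04, 0, 0, 0, 0.1], [0, 0, 0.02, 0, 0, 0, 0.1], [0, 0, 0, 0, 0, 0, 0.1]]}}

```text
clock: 6.75
position: [0.5967, 0.271, 0.0139]
eef_rot: [0.997, 0.075, -0.0, 0.0]
force: [-0.5, -0.1, -0.6]
width: 0.549
grasp_force: 0.0
```

Run:
```python
from h import *
f=lambda a:(np.array(a)+.5)/6-.5+np.array([240,180])
w=ray("top",f([(401,184),(625,205),(605,436),(378,415)]),.018)[:,:2];print("square",w.round(4),w.mean(0))
e=w[0]-w[3]+w[1]-w[2];print(np.degrees(np.arctan2(e[1],e[0])),np.linalg.norm(w[0]-w[3]),np.linalg.norm(w[0]-w[1]))
goto([.596,.270,.003],98.7)
```

```text
square [[ 0.5678 -0.0452]
 [ 0.559  -0.1659]
 [ 0.4349 -0.1567]
 [ 0.4437 -0.035 ]] [ 0.50136079 -0.10071058]
-4.445408806571821 0.12454033610660337 0.12095466339155554
tcp [0.5967 0.271  0.0139] shift mm [-0.9  0.9 10.9]
yaw now -81.4 world turn 0.1 az -0.1
```

{"op": "play_rows", "data": {"moves": [[0, 0.001, 0.011, 0, 0, 0, 0.1], [0, 0, 0, 0, 0, 0, 0.1], [0, 0, 0, 0, 0, 0, -1], [0, 0, 0, 0, 0, 0, -1], [0, 0, 0, 0, 0, 0, -1], [0, 0, -0.03, 0, 0, 0, -1], [0, 0, -0.05, 0, 0, 0, -1], [0, 0, -0.06, 0, 0, 0, -1], [0, 0, -0.06, 0, 0, 0, -1], [0, 0, -0.05, 0, 0, 0, -1]]}}

```text
clock: 8.0
position: [0.597, 0.2706, 0.2558]
eef_rot: [0.997, 0.075, 0.001, -0.0]
force: [0.4, -0.2, 0.1]
width: 0.268
grasp_force: 30.0
```

{"op": "play_rows", "data": {"moves": [[-0.01, 0.022, 0, 0, 0, 0, -1], [-0.02, 0.045, 0, 0, 0, 0, -1], [-0.021, 0.047, 0, 0, 0, 0, -1], [-0.021, 0.048, 0, 0, 0, 0, -1], [-0.021, 0.048, 0, 0, 0, 0, -1], [-0.021, 0.047, 0, 0, 0, 0, -1], [-0.015, 0.03, 0, 0, 0, 0, -1], [-0.011, 0.02, 0, 0, 0, 6.4, -1], [0, 0, 0.03, 0, 0, 6.4, -1], [0, 0, 0.03, 0, 0, 0, -1]]}}

```text
clock: 9.25
position: [0.503, -0.0549, 0.1909]
eef_rot: [0.999, -0.038, -0.001, 0.0]
force: [0.2, -0.0, -0.1]
width: 0.269
grasp_force: 30.0
```

Run:
```python
from h import *
goto([.5051,-.0530,.022],85.8);s=env.get_state();print(s["width"],s["grasp_force"])
```

```text
tcp [ 0.503  -0.0549  0.1909] shift mm [  2.2  -2.1 168.9]
yaw now -94.3 world turn 0.1 az -0.1
0.2687648743100908 30.00033348798752
```

{"op": "play_rows", "data": {"moves": [[0.002, -0.002, 0.03, 0, 0, 0, -1], [0, 0, 0.05, 0, 0, 0, -1], [0, 0, 0.045, 0, 0, 0, -1], [0, 0, 0.02, 0, 0, 0, -1], [0, 0, 0.01, 0, 0, 0, -1], [0, 0, 0, 0, 0, 0, -1], [0, 0, 0, 0, 0, 0, -1]]}}

```text
clock: 10.12
position: [0.5074, -0.0524, 0.0388]
eef_rot: [0.999, -0.037, 0.001, 0.0]
force: [0.1, 0.5, -0.3]
width: 0.266
grasp_force: 30.0
```

Run:
```python
from h import *
goto([.5051,-.0530,.022],85.8)
```

```text
tcp [ 0.5074 -0.0524  0.0388] shift mm [-2.3  0.8 16.8]
yaw now -94.2 world turn -0.0 az 0.0
```

{"op": "play_rows", "data": {"moves": [[-0.002, 0.001, 0.01, 0, 0, 0, -1], [0, 0, 0.007, 0, 0, 0, -1], [0, 0, 0, 0, 0, 0, -1], [0, 0, 0, 0, 0, 0, 0.1], [0, 0, 0, 0, 0, 0, 0.1], [0, 0, 0, 0, 0, 0, 0.1], [0, 0, -0.04, 0, 0, 0, 0.1], [0, 0, -0.062, 0, 0, 0, 0.1], [0, 0, -0.062, 0, 0, 0, 0.1], [0, 0, -0.062, 0, 0, 0, 0.1]]}}

```text
clock: 11.38
position: [0.5041, -0.053, 0.2487]
eef_rot: [0.999, -0.036, 0.0, 0.0]
force: [1.0, -1.0, -0.4]
width: 0.55
grasp_force: 0.0
```

{"op": "play_rows", "data": {"moves": [[0.007, -0.04, 0, 0, 0, 0, 0.1], [0.007, -0.054, 0, 0, 0, 0, 0.1], [0.008, -0.054, 0, 0, 0, 0, 0.1], [0.008, -0.054, 0, 0, 0, 0, 0.1], [0.008, -0.054, 0, 0, 0, 0, 0.1], [0.008, -0.054, 0, 0, 0, 0, 0.1], [0.007, -0.054, 0, 0, 0, 0, 0.1], [0.006, -0.055, 0, 0, 0, -7.6, 0.1], [0, 0, 0.05, 0, 0, -7.6, 0.1], [0, 0, 0.05, 0, 0, 0, 0.1]]}}

```text
clock: 12.62
position: [0.5943, 0.3621, 0.1462]
eef_rot: [0.995, 0.097, 0.001, -0.0]
force: [-0.5, -1.3, -0.1]
width: 0.551
grasp_force: 0.0
```

```bash
cat >> h.py <<'E'
O=np.array([.5016,-.1009]);TH=np.radians(-4.2)
Rm=np.array([[np.cos(TH),-np.sin(TH)],[np.sin(TH),np.cos(TH)]])
def tower(p,z,lo=60):
    "slats seen near the pad, in board mm, from the top view"
    for s in slats("top",p,z,lo):
        b=Rm.T@(np.array(s[1:3])/1000-O)*1000
        if np.abs(b).max()<90:print("tower",s[0],b.round(1),s[3:5],round(s[5]-np.degrees(TH),1))
E
python3 - <<'E'
from h import *
p,d=env.snapshot("top");cv2.imwrite("pics/t3.png",p)
tower(p,.034)
goto([.594,.361,.003],101)
E
```

```text
tower red [-4.2 48.7] (115, 22) 0.0
tcp [0.5894 0.3588 0.1367] shift mm [  6.4  -1.8 133.6]
yaw now -78.9 world turn -0.1 az 0.1
```

{"op": "play_rows", "data": {"moves": [[0.004, -0.003, 0.05, 0, 0, 0, 0.1], [0, 0, 0.05, 0, 0, 0, 0.1], [0, 0, 0.02, 0, 0, 0, 0.1], [0, 0, 0, 0, 0, 0, 0.1], [0, 0, 0, 0, 0, 0, 0.1]]}}

```text
clock: 13.3
position: [0.599, 0.3652, 0.0295]
eef_rot: [0.995, 0.096, 0.002, -0.001]
force: [0.3, -0.0, 0.7]
width: 0.549
grasp_force: 0.0
```

Run:
```python
from h import *
goto([.592,.362,.003],100.5)
```

```text
tcp [0.599  0.3652 0.0295] shift mm [-7.6  1.8 26.4]
yaw now -79.0 world turn -0.5 az 0.5
```

{"op": "play_rows", "data": {"moves": [[-0.007, 0.002, 0.013, 0, 0, 0, 0.1], [0, 0, 0.013, 0, 0, 0, 0.1], [0, 0, 0, 0, 0, 0, 0.1], [0, 0, 0, 0, 0, 0, 0.1]]}}

```text
clock: 13.8
position: [0.5906, 0.3609, 0.0005]
eef_rot: [0.995, 0.096, -0.0, 0.0]
force: [1.0, 1.2, 0.2]
width: 0.554
grasp_force: 0.2
```

{"op": "play_rows", "data": {"moves": [[0, 0, -0.002, 0, 0, 0, 0.1], [0, 0, 0, 0, 0, 0, -1], [0, 0, 0, 0, 0, 0, -1], [0, 0, 0, 0, 0, 0, -1], [0, 0, -0.03, 0, 0, 0, -1], [0, 0, -0.055, 0, 0, 0, -1], [0, 0, -0.055, 0, 0, 0, -1], [0, 0, -0.055, 0, 0, 0, -1], [0, 0, -0.055, 0, 0, 0, -1]]}}

```text
clock: 14.92
position: [0.5904, 0.3608, 0.2545]
eef_rot: [0.995, 0.096, -0.0, 0.0]
force: [0.1, 0.2, -1.6]
width: 0.265
grasp_force: 30.0
```

{"op": "play_rows", "data": {"moves": [[-0.019, 0.048, 0, 0, 0, 0, -1], [-0.021, 0.054, 0, 0, 0, 0, -1], [-0.021, 0.054, 0, 0, 0, 0, -1], [-0.021, 0.054, 0, 0, 0, 0, -1], [-0.021, 0.054, 0, 0, 0, 0, -1], [-0.021, 0.054, 0, 0, 0, 0, -1], [-0.021, 0.054, 0, 0, 0, 0, -1], [-0.021, 0.054, 0, 0, 0, 0, -1], [-0.018, 0.046, 0, 0, 0, 0, -1], [-0.004, 0.011, 0, 0, 0, 7.6, -1]]}}

```text
clock: 16.18
position: [0.4976, -0.1518, 0.2528]
eef_rot: [1.0, 0.026, -0.0, 0.0]
force: [-0.6, 1.2, -0.8]
width: 0.264
grasp_force: 30.0
```

{"op": "play_rows", "data": {"moves": [[0, 0, 0.04, 0, 0, 7.6, -1], [0, 0, 0.055, 0, 0, 0, -1], [0, 0, 0.055, 0, 0, 0, -1], [0, 0, 0.04, 0, 0, 0, -1], [0, 0, 0.01, 0, 0, 0, -1], [0, 0, 0, 0, 0, 0, -1], [0, 0, 0, 0, 0, 0, -1]]}}

```text
clock: 17.05
position: [0.5005, -0.1497, 0.055]
eef_rot: [0.999, -0.036, 0.002, 0.001]
force: [1.2, 0.8, -0.2]
width: 0.27
grasp_force: 30.0
```

Run:
```python
from h import *
s=env.get_state();print(s["width"],np.abs(s["joint_velocities"]).max())
goto([.4971,-.1488,.022],85.8)
```

```text
0.2695482959221457 0.006844187144935325
tcp [ 0.5005 -0.1497  0.055 ] shift mm [-3.5 -0.7 33. ]
yaw now -94.2 world turn -0.0 az 0.0
```

{"op": "play_rows", "data": {"moves": [[-0.0035, -0.0007, 0.017, 0, 0, 0, -1], [0, 0, 0.016, 0, 0, 0, -1], [0, 0, 0, 0, 0, 0, -1], [0, 0, 0, 0, 0, 0, -1]]}}

```text
clock: 17.55
position: [0.4945, -0.1479, 0.019]
eef_rot: [0.999, -0.036, -0.001, -0.0]
force: [0.4, -0.3, -0.4]
width: 0.269
grasp_force: 30.0
```

{"op": "play_rows", "data": {"moves": [[0, 0, 0, 0, 0, 0, 0.1], [0, 0, 0, 0, 0, 0, 0.1], [0, 0, 0, 0, 0, 0, 0.1], [0, 0, -0.04, 0, 0, 0, 0.1], [0, -0.048, 0, 0, 0, 0, 0.1], [0, -0.048, 0, 0, 0, 0, 0.1], [0, 0, 0.02, 0, 0, 0, 0.1], [0, 0, 0.02, 0, 0, 0, 0.1], [0, 0, 0, 0, 0, 0, 0.1]]}}

```text
clock: 18.68
position: [0.5022, -0.0521, 0.0194]
eef_rot: [0.999, -0.036, -0.0, -0.0]
force: [-0.1, 0.4, -0.0]
width: 0.55
grasp_force: 0.0
```

{"op": "play_rows", "data": {"moves": [[0, 0, 0, 0, 0, 0, -1], [0, 0, 0, 0, 0, 0, -1], [0, 0, -0.003, 0, 0, 0, -1], [0.004, 0, 0, 0, 0, 0, -1], [0, 0, 0.003, 0, 0, 0, -1], [0, 0, 0, 0, 0, 0, 0.1], [0, 0, 0, 0, 0, 0, 0.1], [0, 0, 0, 0, 0, 0, 0.1], [0, 0, -0.05, 0, 0, 0, 0.1], [0, 0, -0.06, 0, 0, 0, 0.1]]}}

```text
clock: 19.92
position: [0.5043, -0.0524, 0.1291]
eef_rot: [0.999, -0.036, -0.002, -0.0]
force: [0.9, 0.1, 0.1]
width: 0.55
grasp_force: 0.0
```

{"op": "play_rows", "data": {"moves": [[-0.009, 0.051, 0, 0, 0, 0, 0.1], [-0.009, 0.051, 0, 0, 0, 0, 0.1], [-0.009, 0.052, 0, 0, 0, 0, 0.1], [-0.009, 0.052, 0, 0, 0, 0, 0.1], [-0.008, 0.051, 0, 0, 0, 6.6, 0.1], [0, 0, 0.03, 0, 0, 0, 0.1], [0, 0, 0.03, 0, 0, 0, 0.1], [0, 0, 0.03, 0, 0, 0, 0.1], [0, 0, 0, 0, 0, 0, 0.1], [0, 0, 0, 0, 0, 0, 0.1]]}}

```text
clock: 21.18
position: [0.4439, -0.306, 0.0405]
eef_rot: [0.996, -0.094, 0.0, 0.0]
force: [-0.2, -0.5, 0.1]
width: 0.551
grasp_force: 0.0
```

Run:
```python
from h import *
p,d=env.snapshot("top");cv2.imwrite("pics/t4.png",p)
tower(p,.034)
for s in slats("top",p):print(s)
goto([.441,-.305,.003],79.2)
```

```text
tower red [ 3.9 48.3] (113, 22) 0.0
tower green [ -0.1 -47.2] (114, 23) 0.0
('red', 430, 355, 113, 23, 6.6)
('red', 445, 278, 114, 22, -5.5)
('red', 509, -54, 114, 22, -4.2)
('red', 587, -647, 138, 14, 79.8)
('red', 729, -284, 100, 82, 3.8)
('red', 820, -450, 233, 231, -88.8)
('green', 342, 696, 52, 43, 7.7)
('green', 498, -150, 115, 23, -4.2)
('green', 580, -384, 117, 23, -11.0)
('green', 581, -302, 117, 23, 3.0)
tcp [ 0.4444 -0.3064  0.0411] shift mm [-3.7 -0.8 38.1]
yaw now -100.8 world turn -0.0 az 0.0
```

{"op": "play_rows", "data": {"moves": [[0, 0, -0.05, 0, 0, 0, 0.1], [0, 0, -0.04, 0, 0, -6.6, 0.1], [0.009, -0.051, 0, 0, 0, 0, 0.1], [0.009, -0.051, 0, 0, 0, 0, 0.1], [0.009, -0.052, 0, 0, 0, 0, 0.1], [0.009, -0.052, 0, 0, 0, 0, 0.1], [0.009, -0.05, 0.03, 0, 0, 0, 0.1], [0, 0, 0.04, 0, 0, 0, 0.1], [0, 0, 0.04, 0, 0, 0, 0.1], [0, 0, 0, 0, 0, 0, 0.1]]}}

```text
clock: 22.48
position: [0.5087, -0.0535, 0.0206]
eef_rot: [0.999, -0.036, 0.001, 0.0]
force: [-0.9, 0.5, 0.0]
width: 0.551
grasp_force: 0.0
```

{"op": "play_rows", "data": {"moves": [[0, 0, 0, 0, 0, 0, -1], [0, 0, 0, 0, 0, 0, -1], [0, 0, 0, 0, 0, 0, -1], [0, 0, 0, 0, 0, 0, -1]]}}

```text
clock: 22.98
position: [0.5074, -0.0539, 0.0206]
eef_rot: [0.999, -0.037, 0.0, 0.0]
force: [-1.2, 0.5, 5.4]
width: 0.264
grasp_force: 30.0
```

{"op": "play_rows", "data": {"moves": [[0, 0, -0.003, 0, 0, 0, -1], [-0.004, 0, 0, 0, 0, 0, -1], [0, 0, 0, 0, 0, 0, -1], [0, 0, 0, 0, 0, 0, -1]]}}

```text
clock: 23.48
position: [0.5027, -0.0534, 0.0226]
eef_rot: [0.999, -0.036, -0.0, -0.0]
force: [0.8, 0.1, -0.8]
width: 0.267
grasp_force: 30.0
```

{"op": "play_rows", "data": {"moves": [[0.001, 0, 0.003, 0, 0, 0, -1], [0, 0, 0, 0, 0, 0, -1], [0, 0, 0, 0, 0, 0, 0.1], [0, 0, 0, 0, 0, 0, 0.1], [0, 0, 0, 0, 0, 0, 0.1], [0, 0, -0.05, 0, 0, 0, 0.1], [0, 0, -0.06, 0, 0, 0, 0.1]]}}

```text
clock: 24.35
position: [0.5023, -0.0533, 0.1292]
eef_rot: [0.999, -0.036, -0.002, -0.0]
force: [1.4, -0.2, 0.4]
width: 0.55
grasp_force: 0.0
```

{"op": "play_rows", "data": {"moves": [[-0.009, 0.051, 0, 0, 0, 0, 0.1], [-0.009, 0.051, 0, 0, 0, 0, 0.1], [-0.009, 0.052, 0, 0, 0, 0, 0.1], [-0.009, 0.052, 0, 0, 0, 0, 0.1], [-0.009, 0.05, 0, 0, 0, 6.6, 0.1], [0, 0, 0.03, 0, 0, 0, 0.1], [0, 0, 0.03, 0, 0, 0, 0.1], [0, 0, 0.03, 0, 0, 0, 0.1], [0, 0, 0, 0, 0, 0, 0.1], [0, 0, 0, 0, 0, 0, 0.1]]}}

```text
clock: 25.6
position: [0.441, -0.3059, 0.0406]
eef_rot: [0.996, -0.094, 0.0, 0.0]
force: [0.2, 0.6, 0.2]
width: 0.549
grasp_force: 0.0
```

Run:
```python
from h import *
p,d=env.snapshot("top");cv2.imwrite("pics/t5.png",p)
tower(p,.034)
for s in slats("top",p):print(s)
goto([.441,-.305,.003],79.2)
```

```text
tower red [27.9 63.1] (114, 22) -0.4
tower green [ -0.1 -47.2] (114, 23) 0.0
('red', 430, 355, 113, 22, 6.8)
('red', 445, 278, 114, 22, -5.7)
('red', 587, -647, 138, 14, 80.5)
('red', 535, -41, 115, 22, -4.6)
('red', 729, -283, 100, 85, 3.8)
('red', 819, -450, 232, 230, -44.2)
('green', 342, 696, 51, 45, 2.5)
('green', 498, -150, 115, 23, -4.2)
('green', 580, -385, 119, 23, -11.4)
('green', 581, -301, 117, 23, 1.2)
tcp [ 0.4415 -0.3062  0.0411] shift mm [-0.8 -1.2 38.1]
yaw now -100.8 world turn -0.0 az 0.0
```

{"op": "play_rows", "data": {"moves": [[0, 0, -0.05, 0, 0, 0, 0.1], [0, 0, -0.04, 0, 0, -6.2, 0.1], [0.0144, -0.0543, 0, 0, 0, 0, 0.1], [0.0144, -0.0543, 0, 0, 0, 0, 0.1], [0.0144, -0.0543, 0, 0, 0, 0, 0.1], [0.0144, -0.0543, 0, 0, 0, 0, 0.1], [0.0144, -0.0543, 0.03, 0, 0, 0, 0.1], [0, 0, 0.04, 0, 0, 0, 0.1], [0, 0, 0.037, 0, 0, 0, 0.1], [0, 0, 0, 0, 0, 0, 0.1]]}}

```text
clock: 26.9
position: [0.5317, -0.041, 0.022]
eef_rot: [0.999, -0.04, -0.002, -0.0]
force: [-0.4, 0.9, -0.1]
width: 0.553
grasp_force: 0.0
```

{"op": "play_rows", "data": {"moves": [[0, 0, 0, 0, 0, 0, -1], [0, 0, 0, 0, 0, 0, -1], [0, 0, 0, 0, 0, 0, -1], [0, 0, 0, 0, 0, 0, -1]]}}

```text
clock: 27.4
position: [0.5352, -0.0421, 0.0254]
eef_rot: [0.999, -0.04, 0.002, 0.0]
force: [-0.7, 0.1, 7.4]
width: 0.267
grasp_force: 30.0
```

Run:
```python
from h import *
p,_=tcp();print(p)
d=np.array([.5051-.535,-.0530+.041]);t=p[:2]+d;print(t);goto([*t,.022],85.8)
```

```text
[ 0.53523246 -0.0421126   0.02537491]
[ 0.50533246 -0.0541126 ]
tcp [ 0.5352 -0.0421  0.0254] shift mm [-28.9  14.4   3.3]
yaw now -94.6 world turn 0.4 az -0.4
```

{"op": "play_rows", "data": {"moves": [[0, 0, -0.006, 0, 0, 0, -1], [-0.015, 0.007, 0, 0, 0, -0.4, -1], [-0.014, 0.0065, 0, 0, 0, 0, -1], [0, 0, 0, 0, 0, 0, -1], [0, 0, 0.005, 0, 0, 0, -1], [0, 0, 0, 0, 0, 0, -1]]}}

```text
clock: 28.15
position: [0.504, -0.0531, 0.0251]
eef_rot: [0.999, -0.036, -0.0, 0.0]
force: [-3.8, -1.0, 8.0]
width: 0.265
grasp_force: 30.0
```

{"op": "play_rows", "data": {"moves": [[0, 0, 0, 0, 0, 0, 0.1], [0, 0, 0, 0, 0, 0, 0.1], [0, 0, 0, 0, 0, 0, 0.1], [0, 0, -0.05, 0, 0, 0, 0.1], [0, 0, -0.055, 0, 0, 0, 0.1]]}}

```text
clock: 28.78
position: [0.5023, -0.0527, 0.1291]
eef_rot: [0.999, -0.036, -0.002, -0.0]
force: [0.7, -0.4, 0.4]
width: 0.549
grasp_force: 0.0
```

{"op": "play_rows", "data": {"moves": [[-0.009, 0.051, 0, 0, 0, 0, 0.1], [-0.009, 0.051, 0, 0, 0, 0, 0.1], [-0.009, 0.052, 0, 0, 0, 0, 0.1], [-0.009, 0.052, 0, 0, 0, 0, 0.1], [-0.009, 0.05, 0, 0, 0, 6.6, 0.1], [0, 0, 0.03, 0, 0, 0, 0.1], [0, 0, 0.03, 0, 0, 0, 0.1], [0, 0, 0.03, 0, 0, 0, 0.1], [0, 0, 0, 0, 0, 0, 0.1], [0, 0, 0, 0, 0, 0, 0.1]]}}

```text
clock: 30.02
position: [0.4406, -0.3053, 0.0401]
eef_rot: [0.996, -0.094, 0.0, 0.0]
force: [0.7, -0.3, 0.9]
width: 0.548
grasp_force: 0.0
```

Run:
```python
from h import *
p,d=env.snapshot("top");cv2.imwrite("pics/t6.png",p)
tower(p,.034)
goto([.441,-.305,.003],79.2)
```

```text
tower red [-1.1 47.9] (116, 22) 0.2
tower green [ -0.1 -47.2] (113, 23) 0.0
tcp [ 0.4411 -0.3056  0.0407] shift mm [-0.3 -0.6 37.7]
yaw now -100.8 world turn -0.0 az 0.0
```

{"op": "play_rows", "data": {"moves": [[0, -0.0005, 0.02, 0, 0, 0, 0.1], [0, 0, 0.017, 0, 0, 0, 0.1], [0, 0, 0, 0, 0, 0, 0.1], [0, 0, 0, 0, 0, 0, -1], [0, 0, 0, 0, 0, 0, -1], [0, 0, 0, 0, 0, 0, -1]]}}

```text
clock: 30.82
position: [0.4406, -0.3048, 0.003]
eef_rot: [0.996, -0.094, 0.001, 0.0]
force: [-0.9, 0.6, 1.3]
width: 0.269
grasp_force: 30.0
```

{"op": "play_rows", "data": {"moves": [[0, 0, -0.04, 0, 0, 0, -1], [0, 0, -0.05, 0, 0, -9, -1], [0, 0, -0.03, 0, 0, -9, -1], [0, 0, 0, 0, 0, -10, -1], [0, 0, 0, 0, 0, -10, -1], [0, 0, 0, 0, 0, -10, -1], [0, 0, 0, 0, 0, -10, -1], [0, 0, 0, 0, 0, -10, -1], [0, 0, 0, 0, 0, -10, -1], [0, 0, 0, 0, 0, -10, -1]]}}

```text
clock: 32.08
position: [0.4402, -0.3044, 0.1225]
eef_rot: [0.78, 0.626, 0.0, 0.0]
force: [-0.1, 0.1, -0.4]
width: 0.273
grasp_force: 30.0
```

{"op": "play_rows", "data": {"moves": [[0.02, 0.01, 0, 0, 0, -8.6, -1], [0.052, 0.0234, 0, 0, 0, 0, -1], [0.052, 0.0234, 0, 0, 0, 0, -1], [0.052, 0.0234, 0, 0, 0, 0, -1], [0.032, 0.0134, 0, 0, 0, 0, -1], [0, 0, 0.03, 0, 0, 0, -1], [0, 0, 0.03, 0, 0, 0, -1], [0, 0, 0, 0, 0, 0, -1], [0, 0, 0, 0, 0, 0, -1]]}}

```text
clock: 33.2
position: [0.552, -0.106, 0.0633]
eef_rot: [0.733, 0.681, 0.0, 0.0]
force: [0.5, -0.7, 0.2]
width: 0.269
grasp_force: 30.0
```

Run:
```python
from h import *
s=env.get_state();print(s["width"],s["qpos"].round(2))
goto([.5495,-.1044,.038],-4.2)
```

```text
0.2694445350998457 [-0.23  0.22  2.    0.    0.91 -0.16]
tcp [ 0.552  -0.106   0.0633] shift mm [ 1.4 -2.6 25.3]
yaw now -4.2 world turn -0.0 az 0.0
```

{"op": "play_rows", "data": {"moves": [[0.0014, -0.0026, 0.012, 0, 0, 0, -1], [0, 0, 0.013, 0, 0, 0, -1], [0, 0, 0, 0, 0, 0, -1], [0, 0, 0, 0, 0, 0, -1]]}}

```text
clock: 33.7
position: [0.5485, -0.1041, 0.0369]
eef_rot: [0.732, 0.681, -0.0, -0.0]
force: [0.3, -0.2, 1.2]
width: 0.272
grasp_force: 30.0
```

{"op": "play_rows", "data": {"moves": [[0, 0, 0.001, 0, 0, 0, -0.1], [0, 0, 0, 0, 0, 0, -0.1], [0, 0, 0, 0, 0, 0, -0.1], [0, 0, -0.04, 0, 0, 0, -0.1], [0, 0, -0.05, 0, 0, 0, -0.1], [-0.0486, 0.0117, 0, 0, 0, 0, 0.1], [-0.0486, 0.0117, 0, 0, 0, 0, 0.1], [-0.0486, 0.0117, 0, 0, 0, 0, 0.1], [-0.0486, 0.0117, 0, 0, 0, 0, 0.1]]}}

```text
clock: 34.83
position: [0.5816, -0.303, 0.1266]
eef_rot: [0.732, 0.681, 0.0, 0.0]
force: [0.3, -0.2, 0.6]
width: 0.551
grasp_force: 0.0
```

{"op": "play_rows", "data": {"moves": [[0, 0, 0, 0, 0, 10, 0.1], [0, 0, 0, 0, 0, 10, 0.1], [0, 0, 0, 0, 0, 10, 0.1], [0, 0, 0, 0, 0, 10, 0.1], [0, 0, 0, 0, 0, 10, 0.1], [0, 0, 0.02, 0, 0, 10, 0.1], [0, 0, 0.02, 0, 0, 10, 0.1], [0, 0, 0.02, 0, 0, 10, 0.1], [0, 0, 0.02, 0, 0, 3, 0.1], [0, 0, 0, 0, 0, 0, 0.1]]}}

```text
clock: 36.08
position: [0.5798, -0.3005, 0.0442]
eef_rot: [1.0, 0.025, -0.002, -0.001]
force: [0.5, -0.3, 1.6]
width: 0.552
grasp_force: 0.0
```

Run:
```python
from h import *
p,d=env.snapshot("top");cv2.imwrite("pics/t7.png",p)
tower(p,.05)
for s in slats("top",p):print(s)
goto([.581,-.3015,.003],92.5)
```

```text
tower red [-0.7  1.9] (118, 115) 91.4
tower green [-12.3 -45.1] (89, 22) 0.2
('red', 430, 355, 113, 22, 6.8)
('red', 445, 278, 114, 22, -5.5)
('red', 502, -102, 120, 117, 87.2)
('red', 587, -647, 138, 14, 80.4)
('red', 729, -284, 100, 82, 3.8)
('red', 819, -450, 232, 230, -44.4)
('green', 342, 696, 51, 45, 2.4)
('green', 486, -149, 91, 22, -4.0)
tcp [ 0.5808 -0.3011  0.0456] shift mm [ 0.3  0.5 42.6]
yaw now -87.1 world turn -0.4 az 0.4
```

{"op": "play_rows", "data": {"moves": [[0, 0.0005, 0.02, 0, 0, 0.4, 0.1], [0, 0, 0.022, 0, 0, 0, 0.1], [0, 0, 0, 0, 0, 0, 0.1], [0, 0, 0, 0, 0, 0, -1], [0, 0, 0, 0, 0, 0, -1], [0, 0, 0, 0, 0, 0, -1]]}}

```text
clock: 36.88
position: [0.5817, -0.3021, 0.0048]
eef_rot: [1.0, 0.021, 0.0, 0.0]
force: [0.5, -0.2, 0.6]
width: 0.27
grasp_force: 30.0
```

{"op": "play_rows", "data": {"moves": [[0, 0, -0.04, 0, 0, 0, -1], [0, 0, -0.05, 0, 0, -9, -1], [0, 0, -0.03, 0, 0, -9, -1], [0, 0, 0, 0, 0, -10, -1], [0, 0, 0, 0, 0, -10, -1], [0, 0, 0, 0, 0, -10, -1], [0, 0, 0, 0, 0, -10, -1], [0, 0, 0, 0, 0, -10, -1], [0, 0, 0, 0, 0, -10, -1], [0, 0, 0, 0, 0, -5.3, -1]]}}

```text
clock: 38.12
position: [0.5814, -0.3019, 0.1246]
eef_rot: [0.732, 0.682, 0.0, 0.0]
force: [0.5, -0.4, -0.5]
width: 0.27
grasp_force: 30.0
```

{"op": "play_rows", "data": {"moves": [[0.0388, -0.0284, 0, 0, 0, 0, -1], [0.0388, -0.0284, 0, 0, 0, 0, -1], [0.0388, -0.0284, 0, 0, 0, 0, -1], [0.0388, -0.0284, 0, 0, 0, 0, -1], [0.0388, -0.0284, 0, 0, 0, 0, -1], [0, 0, 0.03, 0, 0, 0, -1], [0, 0, 0.03, 0, 0, 0, -1], [0, 0, 0, 0, 0, 0, -1], [0, 0, 0, 0, 0, 0, -1]]}}

```text
clock: 39.25
position: [0.455, -0.0982, 0.0653]
eef_rot: [0.733, 0.68, 0.0, 0.0]
force: [0.3, 0.3, -0.2]
width: 0.268
grasp_force: 30.0
```

Run:
```python
from h import *
s=env.get_state();print(s["width"],s["qpos"].round(2))
goto([.4537,-.0974,.038],-4.2)
```

```text
0.2681153175084874 [-0.27  0.05  2.2  -0.    0.89 -0.19]
tcp [ 0.455  -0.0982  0.0653] shift mm [ 0.7 -1.4 27.3]
yaw now -4.3 world turn 0.1 az -0.1
```

{"op": "play_rows", "data": {"moves": [[0.0007, -0.0014, 0.013, 0, 0, 0, -1], [0, 0, 0.013, 0, 0, 0, -1], [0, 0, 0, 0, 0, 0, -1], [0, 0, 0, 0, 0, 0, -1]]}}

```text
clock: 39.75
position: [0.4526, -0.097, 0.0378]
eef_rot: [0.733, 0.68, -0.0, -0.0]
force: [-0.2, 0.6, -0.9]
width: 0.269
grasp_force: 30.0
```

{"op": "play_rows", "data": {"moves": [[0, 0, 0, 0, 0, 0, -0.1], [0, 0, 0, 0, 0, 0, -0.1], [0, 0, 0, 0, 0, 0, -0.1], [0, 0, -0.05, 0, 0, 0, -0.1], [-0.0463, 0.0246, -0.04, 0, 0, 0, 0.1], [-0.0463, 0.0246, 0, 0, 0, 0, 0.1], [-0.0463, 0.0246, 0, 0, 0, 0, 0.1], [-0.0463, 0.0246, 0, 0, 0, 0, 0.1], [-0.0463, 0.0246, 0, 0, 0, 0, 0.1], [-0.0463, 0.0246, 0, 0, 0, 10, 0.1]]}}

```text
clock: 41.0
position: [0.5789, -0.3842, 0.1261]
eef_rot: [0.791, 0.612, 0.0, -0.0]
force: [0.6, -0.3, -0.2]
width: 0.552
grasp_force: 0.0
```

{"op": "play_rows", "data": {"moves": [[0, 0, 0, 0, 0, 10, 0.1], [0, 0, 0, 0, 0, 10, 0.1], [0, 0, 0, 0, 0, 10, 0.1], [0, 0, 0, 0, 0, 10, 0.1], [0, 0, 0, 0, 0, 10, 0.1], [0, 0, 0.02, 0, 0, 10, 0.1], [0, 0, 0.02, 0, 0, 10, 0.1], [0, 0, 0.02, 0, 0, 10, 0.1], [0, 0, 0.02, 0, 0, 7, 0.1], [0, 0, 0, 0, 0, 0, 0.1]]}}

```text
clock: 42.25
position: [0.5767, -0.3815, 0.0438]
eef_rot: [0.995, -0.098, -0.002, -0.001]
force: [-0.2, -0.4, 0.0]
width: 0.548
grasp_force: 0.0
```

Run:
```python
from h import *
p,d=env.snapshot("top");cv2.imwrite("pics/t8.png",p);cv2.imwrite("pics/t8c.png",cv2.resize(p[180:280,240:370],None,fx=6,fy=6,interpolation=2))
tower(p,.05)
goto([.580,-.385,.004],78.8)
```

```text
tower red [11.3  1.7] (116, 90) 90.4
tower green [-15.8   1.7] (117, 93) 91.4
tcp [ 0.5776 -0.3821  0.0453] shift mm [ 3.   2.4 41.3]
yaw now -101.1 world turn -0.1 az 0.1
```

View pics/t8c.png

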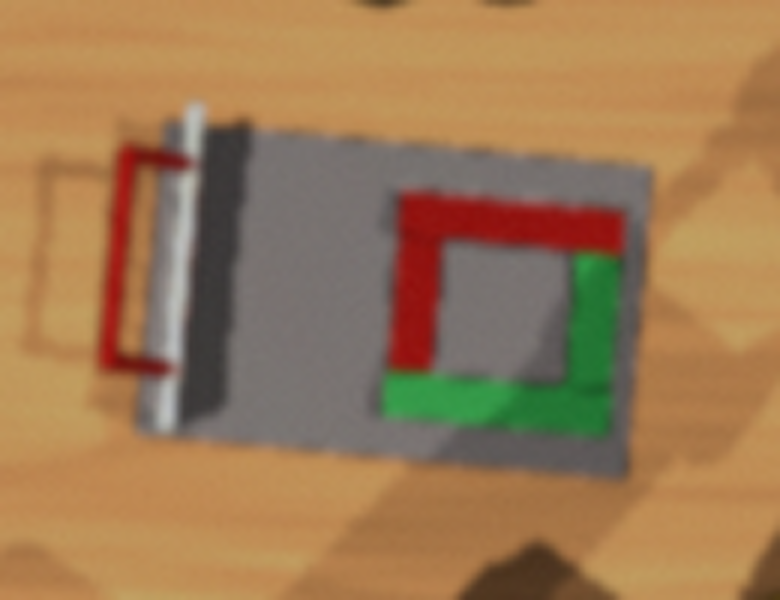

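{"op": "play_rows", "data": {"moves": [[0.003, 0.0024, 0.02, 0, 0, 0, 0.1], [0, 0, 0.021, 0, 0, 0, 0.1], [0, 0, 0, 0, 0, 0, 0.1], [0, 0, 0, 0, 0, 0, -1], [0, 0, 0, 0, 0, 0, -1], [0, 0, 0, 0, 0, 0, -1]]}}

```text
clock: 43.05
position: [0.5814, -0.386, 0.0062]
eef_rot: [0.995, -0.098, 0.001, 0.0]
force: [0.3, -0.5, 0.8]
width: 0.269
grasp_force: 30.0
```

{"op": "play_rows", "data": {"moves": [[0, 0, -0.04, 0, 0, 0, -1], [0, 0, -0.05, 0, 0, -7, -1], [0, 0, -0.03, 0, 0, 0, -1], [-0.0198, -0.0459, 0, 0, 0, 0, -1], [-0.0198, -0.0459, 0, 0, 0, 0, -1], [-0.0198, -0.0459, 0, 0, 0, 0, -1], [-0.0198, -0.0459, 0, 0, 0, 0, -1], [-0.0198, -0.0459, 0, 0, 0, 0, -1], [0, 0, 0.02, 0, 0, 0, -1], [0, 0, 0.02, 0, 0, 0, -1]]}}

```text
clock: 44.3
position: [0.4997, -0.1487, 0.086]
eef_rot: [0.999, -0.037, 0.001, 0.0]
force: [1.1, -0.4, -1.0]
width: 0.266
grasp_force: 30.0
```

{"op": "play_rows", "data": {"moves": [[0, 0, 0, 0, 0, 0, -1], [0, 0, 0, 0, 0, 0, -1]]}}

```text
clock: 44.55
position: [0.4998, -0.1496, 0.0861]
eef_rot: [0.999, -0.037, 0.001, 0.0]
force: [0.3, -0.4, 0.3]
width: 0.272
grasp_force: 30.0
```

Run:
```python
from h import *
goto([.4981,-.1488,.054],85.8)
```

```text
tcp [ 0.4998 -0.1496  0.0861] shift mm [-1.8 -0.7 32.1]
yaw now -94.3 world turn 0.1 az -0.1
```

{"op": "play_rows", "data": {"moves": [[0, -0.0007, 0.015, 0, 0, 0, -1], [0, 0, 0.016, 0, 0, 0, -1], [0, 0, 0, 0, 0, 0, -1], [0, 0, 0, 0, 0, 0, -1]]}}

```text
clock: 45.05
position: [0.499, -0.1486, 0.0536]
eef_rot: [0.999, -0.037, -0.0, -0.0]
force: [0.2, 0.0, 0.5]
width: 0.272
grasp_force: 30.0
```

{"op": "play_rows", "data": {"moves": [[0, 0, 0.001, 0, 0, 0, -0.1], [0, 0, 0, 0, 0, 0, -0.1], [0, 0, 0, 0, 0, 0, -0.1], [0, 0, -0.04, 0, 0, 0, -0.1], [0, 0, -0.055, 0, 0, 0, -0.1], [0, 0, -0.055, 0, 0, 0, -0.1], [0, 0, -0.05, 0, 0, 0, 0.1]]}}

```text
clock: 45.92
position: [0.4993, -0.1486, 0.2555]
eef_rot: [0.999, -0.037, 0.001, 0.0]
force: [-0.4, -0.3, 0.1]
width: 0.537
grasp_force: 0.0
```

{"op": "play_rows", "data": {"moves": [[-0.0106, -0.0527, 0, 0, 0, 0, 0.1], [-0.0106, -0.0527, 0, 0, 0, 0, 0.1], [-0.0106, -0.0527, 0, 0, 0, 0, 0.1], [-0.0106, -0.0527, 0, 0, 0, 0, 0.1], [-0.0106, -0.0527, 0, 0, 0, 0, 0.1], [-0.0106, -0.0527, 0, 0, 0, 0, 0.1], [-0.0106, -0.0527, 0, 0, 0, 0, 0.1], [-0.0106, -0.0527, 0, 0, 0, 1.3, 0.1], [0, 0, 0.05, 0, 0, 0, 0.1], [0, 0, 0.05, 0, 0, 0, 0.1]]}}

```text
clock: 47.18
position: [0.4465, 0.2796, 0.153]
eef_rot: [0.999, -0.048, 0.001, -0.001]
force: [-0.0, -0.3, -0.6]
width: 0.547
grasp_force: 0.0
```

{"op": "play_rows", "data": {"moves": [[0, 0, 0.05, 0, 0, 0, 0.1], [0, 0, 0.05, 0, 0, 0, 0.1], [0, 0, 0, 0, 0, 0, 0.1], [0, 0, 0, 0, 0, 0, 0.1]]}}

```text
clock: 47.68
position: [0.4473, 0.2787, 0.0548]
eef_rot: [0.999, -0.049, 0.001, -0.001]
force: [0.9, -0.2, 0.7]
width: 0.552
grasp_force: 0.0
```

Run:
```python
from h import *
p,d=env.snapshot("top");cv2.imwrite("pics/t9.png",p);cv2.imwrite("pics/t9c.png",cv2.resize(p[180:280,240:370],None,fx=6,fy=6,interpolation=2))
tower(p,.066)
for q in slats("side",env.snapshot("side")[0],lo=60):print(q)
goto([.445,.278,.004],84.5)
```

```text
tower red [11.3 14.8] (94, 89) 91.8
tower green [-1.7  1.8] (119, 119) 90.0
('red', 826, -401, 239, 147, -2.4)
('red', 745, -260, 138, 82, 68.9)
('red', 518, -53, 94, 78, -2.8)
('red', 519, 338, 143, 99, -3.2)
('red', -478, 563, 328, 57, -64.6)
('red', -298, 672, 270, 71, -63.5)
('green', 503, -68, 120, 115, -3.9)
tcp [0.4484 0.2793 0.0561] shift mm [-3.4  1.8 52.1]
yaw now -95.6 world turn 0.1 az -0.1
```

View pics/t9c.png

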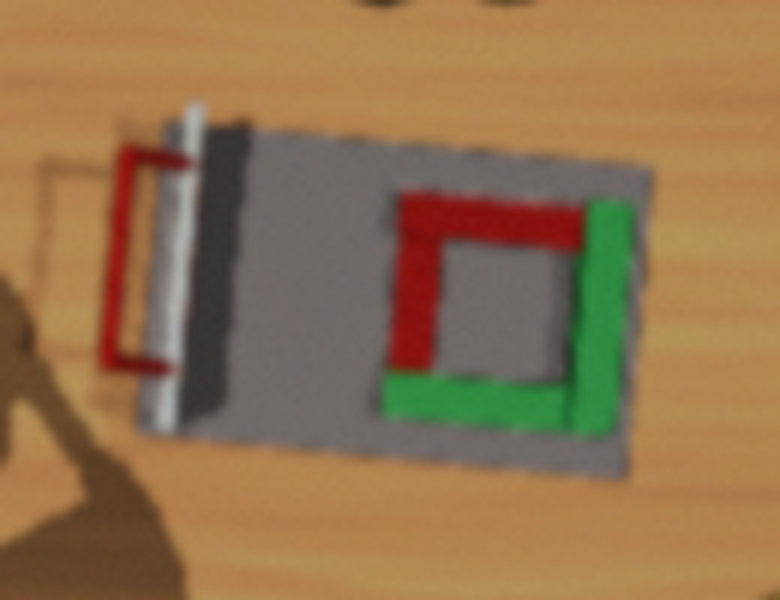

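{"op": "play_rows", "data": {"moves": [[-0.003, 0.0015, 0.026, 0, 0, 0, 0.1], [0, 0, 0.026, 0, 0, 0, 0.1], [0, 0, 0, 0, 0, 0, 0.1], [0, 0, 0, 0, 0, 0, -1], [0, 0, 0, 0, 0, 0, -1], [0, 0, 0, 0, 0, 0, -1]]}}

```text
clock: 48.52
position: [0.444, 0.2774, 0.0025]
eef_rot: [0.999, -0.049, 0.001, -0.001]
force: [-0.5, 0.1, 3.6]
width: 0.27
grasp_force: 30.0
```

{"op": "play_rows", "data": {"moves": [[0, 0, -0.04, 0, 0, 0, -1], [0, 0, -0.055, 0, 0, -1.3, -1], [0, 0, -0.055, 0, 0, 0, -1], [0, 0, -0.055, 0, 0, 0, -1], [0, 0, -0.045, 0, 0, 0, -1]]}}

```text
clock: 49.15
position: [0.4433, 0.277, 0.2542]
eef_rot: [0.999, -0.037, 0.001, -0.001]
force: [-0.3, -0.5, -0.1]
width: 0.271
grasp_force: 30.0
```

{"op": "play_rows", "data": {"moves": [[0.012, 0.0465, 0, 0, 0, 0, -1], [0.012, 0.0465, 0, 0, 0, 0, -1], [0.012, 0.0465, 0, 0, 0, 0, -1], [0.012, 0.0465, 0, 0, 0, 0, -1], [0.012, 0.0465, 0, 0, 0, 0, -1], [0.012, 0.0465, 0, 0, 0, 0, -1], [0.012, 0.0465, 0, 0, 0, 0, -1], [0, 0, 0.05, 0, 0, 0, -1], [0, 0, 0.055, 0, 0, 0, -1], [0, 0, 0.05, 0, 0, 0, -1]]}}

```text
clock: 50.4
position: [0.5022, -0.0542, 0.095]
eef_rot: [0.999, -0.038, 0.0, 0.0]
force: [0.5, -0.0, -0.1]
width: 0.266
grasp_force: 30.0
```

{"op": "play_rows", "data": {"moves": [[0, 0, 0, 0, 0, 0, -1], [0, 0, 0, 0, 0, 0, -1]]}}

```text
clock: 50.65
position: [0.5038, -0.0541, 0.098]
eef_rot: [0.999, -0.037, 0.001, 0.0]
force: [0.3, 0.8, 0.6]
width: 0.267
grasp_force: 30.0
```

Run:
```python
from h import *
goto([.5051,-.0530,.054],85.8)
```

```text
tcp [ 0.5038 -0.0541  0.098 ] shift mm [ 1.2 -1.2 44. ]
yaw now -94.3 world turn 0.1 az -0.1
```

{"op": "play_rows", "data": {"moves": [[0, -0.0012, 0.025, 0, 0, 0, -1], [0, 0, 0.02, 0, 0, 0, -1], [0, 0, 0, 0, 0, 0, -1], [0, 0, 0, 0, 0, 0, -1]]}}

```text
clock: 51.15
position: [0.5044, -0.0529, 0.0536]
eef_rot: [0.999, -0.037, 0.002, 0.0]
force: [0.4, 0.4, 0.0]
width: 0.269
grasp_force: 30.0
```

{"op": "play_rows", "data": {"moves": [[0, 0, 0.001, 0, 0, 0, -0.1], [0, 0, 0, 0, 0, 0, -0.1], [0, 0, 0, 0, 0, 0, -0.1], [0, 0, -0.04, 0, 0, 0, -0.1], [0, 0, -0.055, 0, 0, 0, -0.1], [0, 0, -0.055, 0, 0, 0, -0.1], [0, 0, -0.05, 0, 0, 0, 0.1]]}}

```text
clock: 52.02
position: [0.5026, -0.0527, 0.2524]
eef_rot: [0.999, -0.037, 0.0, 0.0]
force: [1.1, 0.1, 0.7]
width: 0.533
grasp_force: 0.0
```

{"op": "play_rows", "data": {"moves": [[-0.013, -0.0502, 0, 0, 0, 0, 0.1], [-0.013, -0.0502, 0, 0, 0, 0, 0.1], [-0.013, -0.0502, 0, 0, 0, 0, 0.1], [-0.013, -0.0502, 0, 0, 0, 0, 0.1], [-0.013, -0.0502, 0, 0, 0, 0, 0.1], [-0.013, -0.0502, 0, 0, 0, 0, 0.1], [-0.013, -0.0502, 0, 0, 0, 0, 0.1], [-0.013, -0.0502, 0, 0, 0, -5.5, 0.1], [0, 0, 0.05, 0, 0, -5.6, 0.1], [0, 0, 0.05, 0, 0, 0, 0.1]]}}

```text
clock: 53.28
position: [0.429, 0.3569, 0.1498]
eef_rot: [0.998, 0.061, 0.001, -0.001]
force: [0.3, -0.1, -1.0]
width: 0.55
grasp_force: 0.0
```

{"op": "play_rows", "data": {"moves": [[0, 0, 0.05, 0, 0, 0, 0.1], [0, 0, 0.05, 0, 0, 0, 0.1], [0, 0, 0, 0, 0, 0, 0.1], [0, 0, 0, 0, 0, 0, 0.1]]}}

```text
clock: 53.78
position: [0.4298, 0.3562, 0.0517]
eef_rot: [0.998, 0.059, 0.001, -0.0]
force: [1.2, -0.5, 1.7]
width: 0.553
grasp_force: 0.0
```

Run:
```python
from h import *
p,d=env.snapshot("top");cv2.imwrite("pics/t10.png",p);cv2.imwrite("pics/t10c.png",cv2.resize(p[180:280,240:370],None,fx=6,fy=6,interpolation=2))
goto([.430,.355,.004],96.8)
```

```text
tcp [0.4306 0.3567 0.0527] shift mm [-1.   1.8 48.7]
yaw now -83.2 world turn -0.0 az 0.0
```

View pics/t10c.png

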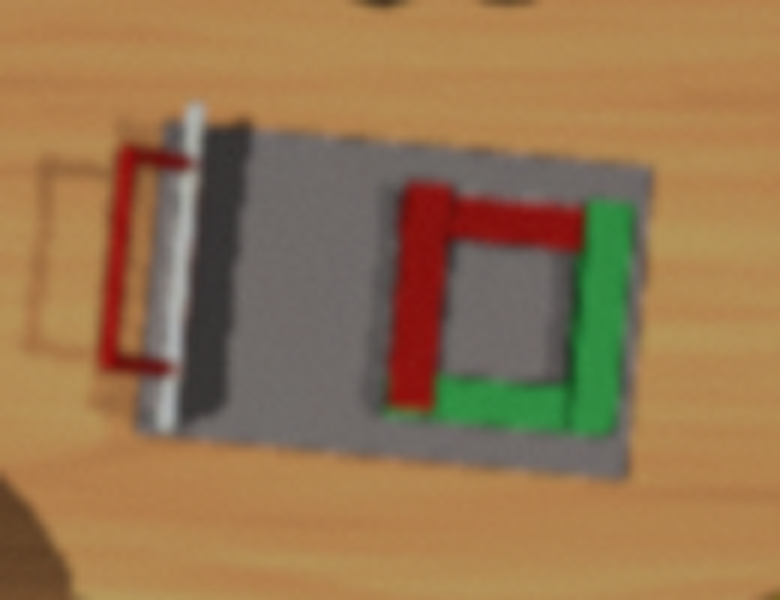

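Run:
```python
from h import *
f=lambda a:(np.array(a)+.5)/6-.5+np.array([240,180])
for q in ([(430,184),(412,409)],[(610,200),(594,435)]):
    w=ray("top",f(q),.066)[:,:2];print(((w-O)@Rm*1000).round(1).tolist(),((w.mean(0)-O)@Rm*1000).round(1))
```

```text
[[59.8, 47.8], [-57.9, 46.6]] [ 1.  47.2]
[[60.3, -46.6], [-62.5, -48.9]] [ -1.1 -47.7]
```

{"op": "play_rows", "data": {"moves": [[-0.001, 0.0015, 0.024, 0, 0, 0, 0.1], [0, 0, 0.024, 0, 0, 0, 0.1], [0, 0, 0, 0, 0, 0, 0.1], [0, 0, 0, 0, 0, 0, -1], [0, 0, 0, 0, 0, 0, -1], [0, 0, 0, 0, 0, 0, -1]]}}

```text
clock: 54.58
position: [0.429, 0.3546, 0.0037]
eef_rot: [0.998, 0.06, 0.001, -0.001]
force: [-0.7, 0.0, 4.0]
width: 0.271
grasp_force: 30.0
```

{"op": "play_rows", "data": {"moves": [[0, 0, -0.04, 0, 0, 0, -1], [0, 0, -0.055, 0, 0, -9, -1], [0, 0, -0.055, 0, 0, -10, -1], [0, 0, -0.055, 0, 0, -10, -1], [0, 0, -0.055, 0, 0, -10, -1], [0, 0, 0, 0, 0, -10, -1], [0, 0, 0, 0, 0, -10, -1], [0, 0, 0, 0, 0, -10, -1], [0, 0, 0, 0, 0, -10, -1], [0, 0, 0, 0, 0, 0, -1]]}}

```text
clock: 55.82
position: [0.428, 0.3538, 0.2625]
eef_rot: [0.733, 0.68, 0.0, 0.0]
force: [0.4, 1.0, 1.0]
width: 0.27
grasp_force: 30.0
```

{"op": "play_rows", "data": {"moves": [[-0.04, 0.0071, 0, 0, 0, 0, -1], [-0.055, 0.0071, 0, 0, 0, 0, -1], [-0.058, 0.0071, 0, 0, 0, 0, -1], [-0.058, 0.0071, 0, 0, 0, 0, -1], [-0.058, 0.0071, 0, 0, 0, 0, -1], [-0.058, 0.0071, 0, 0, 0, 0, -1], [-0.058, 0.0071, 0, 0, 0, 0, -1], [-0.0445, 0.0069, 0, 0, 0, 0, -1], [-0.02, 0, 0.05, 0, 0, 0, -1], [0, 0, 0.05, 0, 0, 0, -1]]}}

```text
clock: 57.08
position: [0.4525, -0.1005, 0.1622]
eef_rot: [0.735, 0.678, 0.001, 0.001]
force: [-0.1, 0.3, -1.3]
width: 0.268
grasp_force: 30.0
```

{"op": "play_rows", "data": {"moves": [[0, 0, 0.05, 0, 0, 0, -1], [0, 0, 0, 0, 0, 0, -1], [0, 0, 0, 0, 0, 0, -1]]}}

```text
clock: 57.45
position: [0.4529, -0.0988, 0.1139]
eef_rot: [0.733, 0.68, 0.001, 0.001]
force: [-0.4, 0.3, 0.4]
width: 0.268
grasp_force: 30.0
```

Run:
```python
from h import *
print(env.get_state()["width"]);goto([.4537,-.0974,.070],-4.2)
```

```text
0.2675230485880271
tcp [ 0.4529 -0.0988  0.1139] shift mm [ 1.4  0.6 43.9]
yaw now -4.3 world turn 0.1 az -0.1
```

{"op": "play_rows", "data": {"moves": [[0.0005, 0.0005, 0.024, 0, 0, 0, -1], [0, 0, 0.02, 0, 0, 0, -1], [0, 0, 0, 0, 0, 0, -1], [0, 0, 0, 0, 0, 0, -1]]}}

```text
clock: 57.95
position: [0.4541, -0.0984, 0.0705]
eef_rot: [0.732, 0.681, 0.001, 0.002]
force: [0.2, 0.7, -0.8]
width: 0.267
grasp_force: 30.0
```

Release and retreat to the right, clear of the tower.

{"op": "play_rows", "data": {"moves": [[0, 0, 0.001, 0, 0, 0, -1], [0, 0, 0, 0, 0, 0, -0.1], [0, 0, 0, 0, 0, 0, -0.1], [0, 0, 0, 0, 0, 0, -0.1], [0, 0, -0.04, 0, 0, 0, -0.1], [0, 0, -0.05, 0, 0, 0, -0.1], [-0.05, 0, -0.02, 0, 0, 0, -0.1], [-0.05, 0, 0, 0, 0, 0, -0.1], [-0.05, 0, 0, 0, 0, 0, -0.1], [-0.05, 0, 0, 0, 0, 0, -0.1]]}}

```text
clock: 59.2
position: [0.4374, -0.299, 0.1773]
eef_rot: [0.732, 0.681, 0.0, 0.0]
force: [0.5, 0.1, -0.5]
width: 0.449
grasp_force: 0.0
```

{"op": "play_rows", "data": {"moves": [[-0.05, 0, 0, 0, 0, 0, -0.1], [-0.05, 0, 0, 0, 0, 0, -0.1], [0, 0, 0, 0, 0, 0, -0.1], [0, 0, 0, 0, 0, 0, -0.1]]}}

```text
clock: 59.7
position: [0.43, -0.3967, 0.1766]
eef_rot: [0.733, 0.681, 0.0, -0.001]
force: [0.4, 0.7, 0.3]
width: 0.452
grasp_force: 0.0
```

Run:
```python
from h import *
p,d=env.snapshot("top");s,ds=env.snapshot("side")
q=cv2.resize(p[180:280,240:370],(520,400),interpolation=2);cv2.imwrite("pics/f.png",q)
cv2.imwrite("pics/fs.png",cv2.resize(s[130:330,200:420],None,fx=2.7,fy=2.7,interpolation=2))
v,u=np.mgrid[175:212:3,255:308:4];c=cloud("side",ds,np.c_[u.ravel(),v.ravel()])
b=np.c_[(c[:,:2]-O)@Rm,c[:,2]];b=b[(abs(b[:,1]-.172)<.03)&(b[:,2]>.05)]
k=np.polyfit(b[:,2],b[:,1],1);print("panel lean deg",np.degrees(np.arctan(k[0])))
```

```text
panel lean deg -0.4709786970536701
```

View pics/f.png

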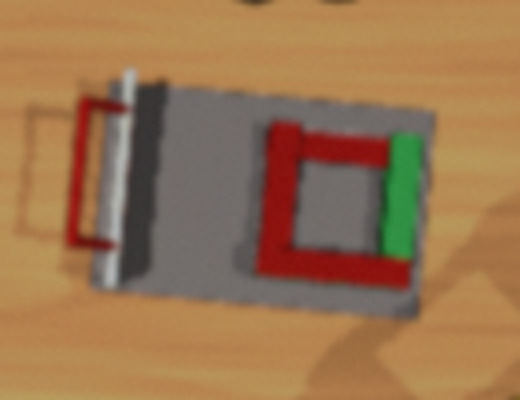

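View pics/fs.png

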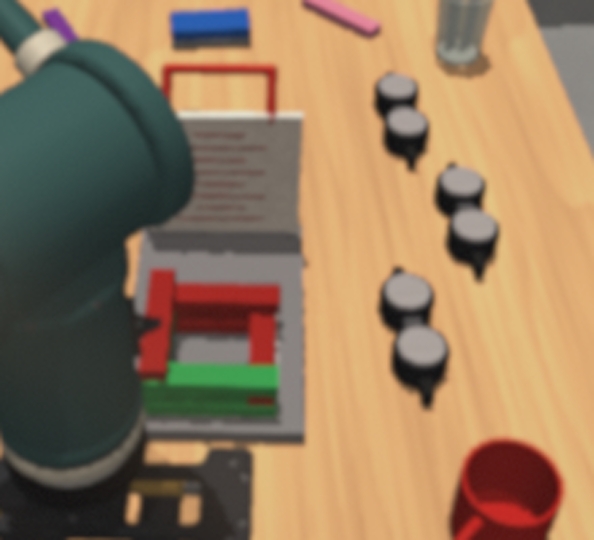

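Run:
```python
from h import *
f=lambda a:(np.array(a)+.5)/4-.5+np.array([240,180])
w=ray("top",f([(258,262),(411,276)]),.082)[:,:2];b=((w-O)@Rm*1000).round(1);print(b.tolist())
m=b.mean(0);print(m)
if abs(m[0]+48)<6 and abs(m[1])<5: print(env.finish_job())
```

```text
[[-51.0, 61.1], [-50.8, -57.7]]
[-50.9   1.7]
the job is handed in; nothing more can be done
None
```

The job is handed in at about 60 s of robot time: the panel stands upright, and all seven slats form a log-cabin tower within about 3 mm of the marked square, as far as I could measure each one from the overhead camera.

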